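# Open the safety cap of the solvent canister

## Task

Open the solvent canister: press its red safety cap down against the spring until you feel it bottom out, turn it about a quarter turn anticlockwise (seen from above) while still pressing, and lift it off. Set the cap down gently, top side up, wholly on the cork coaster and let go of it. Do not load the cap against the canister with more than 20 N in any direction, and leave the other things on the bench where they are.

Things in the scene. Friction and masses are not known exactly. Their poses are not given: they have to be found in the camera images.
- cap: Red 16-sided ribbed safety cap, 58 mm across, 30 mm high, 50 g. Origin: centre of its lower rim; z up, out of its top; the white dash on top shows +x. It starts locked on the canister, rim 127 mm and top 157 mm above the bench, its x along the canister's x, with 3.5 mm of sideways and 12 degrees of turning play. Grip it across the sides at any yaw, 20 mm or more above its rim.
- cap_top (a point): Centre of the cap's top face. A spring holds the cap up (4 N, plus 0.3 N per mm pressed). It turns only when pressed past a catch, whose depth differs every time and cannot be seen: 2.5 to 12.5 mm. 0.4 mm past the catch a stiff liner adds 8 N per mm, so the force climbs steeply; a steady 11 to 14 N downward is always past the catch and safe.
- neck (a point): Point on the canister's axis 132 mm above the bench, where two lugs of the neck hold the cap's two inner lugs. Held down past the catch, the cap turns anticlockwise only (seen from above); from about 60 to 115 degrees (75 to 90 is best) it is free and lifts straight off, if kept within 4 mm of this axis. Pulling, or turning it unpressed, jams it and soon exceeds 20 N.
- canister: White round plastic solvent canister, 90 mm across with a plain blue band, shoulder 108 mm high, then a thin neck; held by a 116 x 116 x 8 mm steel plate screwed to the bench, so it does not move. Origin: centre of its underside on the bench, on the cap's axis; z up; the small red mark on its shoulder shows +x.
- coaster: Round cork coaster fixed on the bench, 110 mm across, 6 mm thick, where the cap goes. Origin: centre of its underside; its top is 6 mm above.
- shoe_last: Wooden shoe last (bystander), about 82 x 245 mm and 100 mm high, lying along y. Origin: its underside.
- hammer: Hammer, 260 mm long, lying on the bench (bystander). Origin: its underside.
- tack_tin: Low round tin, 60 mm across and 36 mm high (bystander). Origin: centre of its underside.
- glue_brush: Brush, 180 mm long, lying on the bench (bystander). Origin: its underside.
There are look-alikes about, which are no part of the job. There is more than one size of the cap; the job needs the largest. Several things look just like the canister: the one meant starts farthest to the robot's right.

How it is judged:
By the outcome, as a careful person would: the job done as asked, in the order asked, and still so for the second after the job is handed in, with the robot touching nothing.
It also fails if it takes over 72 s, if anything falls off the work surface, if the arm or the gripper's body presses on something with over 40 N, if the wrist force passes 120 N, or if a joint passes its speed limit or range.

## Robot

A 6-joint arm with a two-finger parallel gripper is mounted at the origin on the work surface. World frame = base frame: x ahead of the robot, y to its left, z up, the work surface at z = 0. Lengths are in m, angles in rad, forces in N, time in s.
With the tool pointing down it reaches from about 0.375 to 0.9 m from the base axis. Payload 3.1 kg.
Tool frame: the origin (TCP) lies midway between the tips of the shut fingers; the grasp point (between the pads) lies 19 mm behind it; z points along the fingers, y is the direction in which the jaws open and shut (so a half turn about z gives the same grasp; the last joint's range is limited). The gripper opens to 85 mm and grips with 20 to 120 N. Pads are 22 mm wide; open, the fingers measure 114 mm over their backs; the gripper's body (76 mm by 85 mm) begins 54 mm behind the grasp point. The pads swing forward as they close: fully open they stand 13 mm farther back than shut.
Start: joints at [0.963, 0.527, 1.433, -0, 1.181, -0.178], TCP at [0.26, 0.568, 0.231] pointing down, gripper open.
Joint ranges: [-3.08, 3.08], [-0.75, 2.2], [0.22, 2.44], [-1.43, 4.57], [0, 2.65], [-2.85, 2.85]. Speed limits (rad/s): [2.79, 2.79, 3.14, 3.14, 3.14, 3.14].

## Interface

Orientations are given as a unit quaternion [x, y, z, w].
In Python, from station import manip gives the robot as it stands.
- The arm moves only by the tool servo_tool, never from a script. Its argument "increments" is a list of rows, each an object with "hand": the closure, from 0 (fully open) to 1 (shut); "travel": the shift along the tool's x, y, z in mm, a list of three; "yaw": the turn about the tool's z in degrees. A call has 1 to 20 rows; each row shifts and turns the commanded pose from where the row before left it, along the tool's axes as they then stand; what a row does not reach is not made up. A row lasts 1/10 s, in which the tool goes at most 50 mm and 8.59 degrees, less where a joint would pass 70% of its speed; a pose out of reach is approached as far as the arm can. A call with a gripper value outside its range is refused whole. The fingers move at their own pace and stop on an object; "newtons" is the grip in N (left out, the last holds). Time passes only in rows, so rows that do not move let the fingers close. It gives the time, the measured TCP pose, the force and the opening at its end, in the units of the state.
- manip.sense(): the state, without advancing time (a new reading comes with each control period).
- manip.snapshot(name): name is "side" or "top" or "wrist"; returns a dict with "pixels" (480x640x3 uint8, blue, green, red), "fx", "fy", "cx", "cy" (pixels), "D" ([k1, k2, p1, p2, k3] as OpenCV has them; the pictures are not rectified), "R" (3x3) and "t" (3): a world point X has camera coordinates R X + t. Camera axes: x right, y down, z forward; pixel columns grow to the right and rows downward; lengths in m; the calibration is good to about 2 mm. A picture is of the moment at which its call begins. There is no depth.
- manip.sign_off(): hands the job in, once; it reports no verdict.
The state is a dict: "t": time; "q": joint angles; "qd": joint speeds; "tau": joint torques, N m; "tcp_pos": TCP position; "tool_rot": TCP orientation; "force": force on the tool from outside, world axes, zero at the start; "ft_torque": the same for the moment, N m; "finger_gap": opening from 0.0 (shut) to 1.0 (fully open).
Only numpy, scipy, OpenCV 4.12 (cv2) and the standard library are available. Lean on these libraries where they do the work, as an engineer would, in place of code of your own. Each camera call takes 0.05 s, during which the arm holds its last target.

## Working session

There is one attempt and no reset: what is moved stays moved. The work goes in short steps, Python scripts to look and compute and a tool call to move; the robot and the scene stay as the last step left them, time stands still between calls to the robot, and variables do not carry over. Pictures are saved under pics/ and viewed, and the job is handed in when it is done.

Besides the shell and the picture viewer there is one more tool, called as name([rows], argument=value, ...), one row to a line, values as JSON. servo_tool: Moves the arm, as the interface text tells. Its arguments: {"type":"object","properties":{"increments":{"type":"array","items":{"type":"object","properties":{"hand":{"type":"number"},"travel":{"type":"array","items":{"type":"number"}},"yaw":{"type":"number"}}}},"newtons":{"type":"number"}},"required":["increments"]}

```bash
mkdir -p pics
cat > h.py <<'E'
import numpy as np, cv2, json
from station import manip
def snap(n,f):
    s=manip.snapshot(n); im=np.array(s["pixels"]); cv2.imwrite(f"pics/{f}.png",im)
    np.savez(f"pics/{f}.npz",im=im,K=np.array([[s["fx"],0,s["cx"]],[0,s["fy"],s["cy"]],[0,0,1]]),D=np.array(s["D"]),R=np.array(s["R"]),t=np.array(s["t"]))
def load(f): return np.load(f"pics/{f}.npz")
def ray(s,uv):
    p=cv2.undistortPoints(np.array(uv,float).reshape(-1,1,2),s["K"],s["D"]).reshape(-1,2)
    d=np.c_[p,np.ones(len(p))]@s["R"]; c=-s["R"].T@s["t"]
    return c,d/np.linalg.norm(d,axis=1)[:,None]
def plane(s,uv,z):
    c,d=ray(s,uv); return c+d*((z-c[2])/d[:,2])[:,None]
def proj(s,X):
    return cv2.projectPoints(np.array(X,float).reshape(-1,1,3),cv2.Rodrigues(s["R"])[0],s["t"],s["K"],s["D"])[0].reshape(-1,2)
def tri(obs):
    A=np.zeros((3,3));b=np.zeros(3)
    L=[]
    for s,uv in obs:
        c,d=ray(s,[uv]);d=d[0];P=np.eye(3)-np.outer(d,d);A+=P;b+=P@c;L.append((c,P))
    X=np.linalg.solve(A,b); return X,[np.linalg.norm(P@(X-c)) for c,P in L]
E
python3 - <<'E'
from h import *
for n in("side","top","wrist"): snap(n,n+"0"); s=load(n+"0"); print(n,-s["R"].T@s["t"],s["R"][2])
st=manip.sense(); print({k:np.round(v,3) for k,v in st.items()})
E
```

```text
side [ 0.29343618 -0.84945197  0.72492682] [ 0.23871597  0.78732887 -0.56844343]
top [0.44942433 0.01459828 1.26413847] [ 0.06330683 -0.01108005 -0.9979326 ]
wrist [0.20059951 0.59489783 0.37409089] [ 0.23722955 -0.11062894 -0.96513387]
{'t': np.float64(0.15), 'q': array([ 0.963,  0.528,  1.434,  0.   ,  1.181, -0.178]), 'qd': array([ 0.   , -0.002, -0.004,  0.001, -0.002,  0.001]), 'tau': array([ 1.0000e-03, -4.4274e+01, -1.7828e+01, -0.0000e+00,  6.0000e-03,
        0.0000e+00]), 'tcp_pos': array([0.26 , 0.568, 0.231]), 'tool_rot': array([ 0.213,  0.977, -0.001, -0.   ]), 'force': array([ 0.437, -0.347,  0.382]), 'ft_torque': array([0.015, 0.023, 0.01 ]), 'finger_gap': np.float64(1.003)}
```

View pics/top0.png

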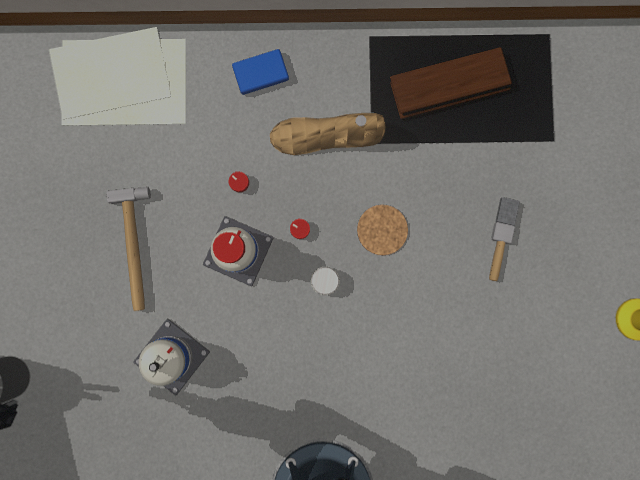

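View pics/side0.png

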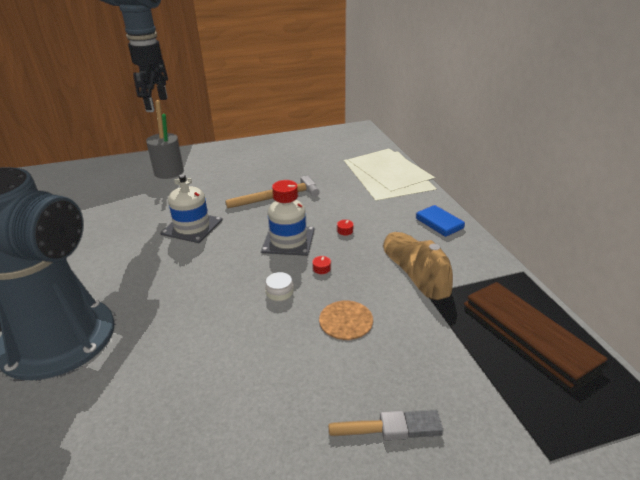

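View pics/wrist0.png

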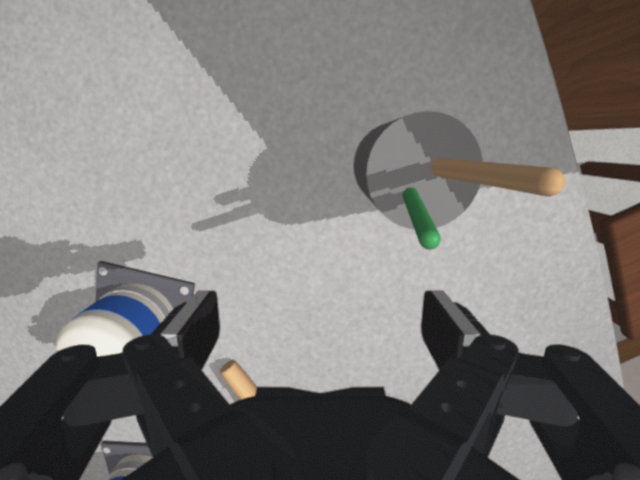

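The top view shows the capped canister at (232,248) and the open look-alike at (165,360). The coaster is at (383,230), with two small loose red caps at (239,181) and (300,229). The capped canister is the one farther right. Next I'll measure it.

Run:
```python
from h import *
t=load("top0");s=load("side0")
a=cv2.resize(t["im"][205:295,190:280],None,fx=6,fy=6,interpolation=cv2.INTER_CUBIC)
b=cv2.resize(s["im"][170:260,240:330],None,fx=6,fy=6,interpolation=cv2.INTER_CUBIC)
cv2.imwrite("pics/crop.png",np.hstack([a,b])[:, :1080][:, ::1] if 0 else cv2.resize(np.hstack([a,b]),(800,400)))
def red(im):
    h=cv2.cvtColor(im,cv2.COLOR_BGR2HSV);return (((h[...,0]<8)|(h[...,0]>172))&(h[...,1]>150)&(h[...,2]>60)).astype(np.uint8)
for n,S in(("top",t),("side",s)):
    m=red(S["im"]);k,l,st,c=cv2.connectedComponentsWithStats(m)
    for i in range(1,k):
        if st[i,4]>15: print(n,st[i],c[i].round(1))
# coaster
for n,S in(("top",t),("side",s)):
    h=cv2.cvtColor(S["im"],cv2.COLOR_BGR2HSV)
    m=((h[...,0]>5)&(h[...,0]<22)&(h[...,1]>90)).astype(np.uint8)
    m=cv2.morphologyEx(m,cv2.MORPH_CLOSE,np.ones((5,5)))
    k,l,st,c=cv2.connectedComponentsWithStats(m)
    for i in range(1,k):
        if 700<st[i,4]<6000:
            cs,_=cv2.findContours((l==i).astype(np.uint8),cv2.RETR_EXTERNAL,cv2.CHAIN_APPROX_NONE)
            print("cork?",n,st[i],cv2.fitEllipse(max(cs,key=len)),plane(S,[c[i]],.006))
```

```text
top [229 172  20  20 298] [238.6 181.7]
top [290 219  20  20 287] [299.8 228.7]
top [213 231  32  32 742] [228.4 247.4]
side [273 180  25  23 463] [284.4 191.1]
side [338 220  15  15 188] [344.7 227.3]
side [313 257  17  17 242] [321.3 265. ]
cork? top [ 390   47  123   72 5179] ((450.62030029296875, 82.4666519165039), (48.70320129394531, 147.53140258789062), 75.10468292236328) [[ 0.87012549 -0.29913511  0.006     ]]
cork? top [ 270  113  115   42 3449] ((326.5121765136719, 132.8252716064453), (35.206268310546875, 135.22348022460938), 84.19871520996094) [[ 0.7616767  -0.02439971  0.006     ]]
cork? top [ 122  201   22  110 1281] ((133.22369384765625, 258.96600341796875), (11.776742935180664, 155.8714141845703), 173.96170043945312) [[0.50085358 0.39446572 0.006     ]]
cork? top [ 357  205   51   50 1986] ((382.1670837402344, 229.5381317138672), (49.15587615966797, 49.62839889526367), 131.4766082763672) [[ 0.54899121 -0.14128362  0.006     ]]
cork? side [ 384  232   68   68 2731] ((421.6030578613281, 264.0888977050781), (41.707542419433594, 85.56302642822266), 133.18209838867188) [[ 0.77518561 -0.02818368  0.006     ]]
cork? side [ 464  282  143  106 5780] ((538.2423095703125, 335.83111572265625), (46.43468475341797, 177.69593811035156), 124.96952819824219) [[ 0.8814746  -0.29458509  0.006     ]]
cork? side [ 319  301   54   39 1658] ((345.69140625, 319.74786376953125), (38.1308708190918, 53.16096878051758), 91.55350494384766) [[ 0.5489369  -0.14551988  0.006     ]]
```

View pics/crop.png

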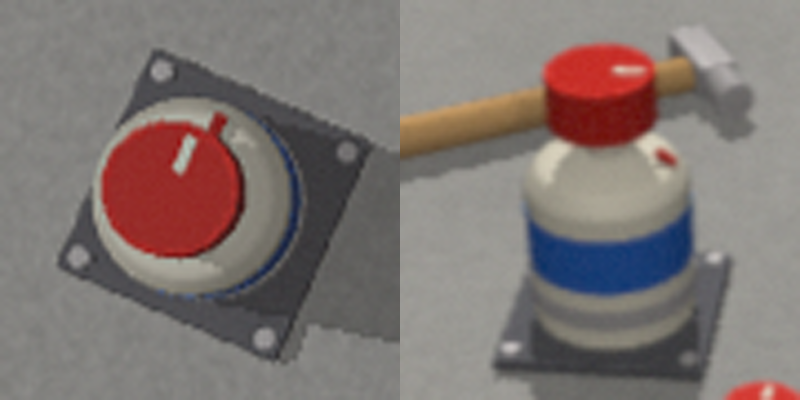

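Run:
```python
from h import *
t=load("top0");s=load("side0")
def red(im):
    h=cv2.cvtColor(im,cv2.COLOR_BGR2HSV);return (((h[...,0]<8)|(h[...,0]>172))&(h[...,1]>150)&(h[...,2]>60)).astype(np.uint8)
m=red(t["im"]);m[:,:205]=0;m[:225]=0;m[272:]=0;m[:,255:]=0
k,l,st,_=cv2.connectedComponentsWithStats(m); m=(l==1+np.argmax(st[1:,4])).astype(np.uint8)
cs,_=cv2.findContours(m,0,1);c=max(cs,key=len);e=cv2.fitEllipse(cv2.convexHull(c));print(e)
# scale to width: left/right extents at z=.157
print("top:",plane(t,[e[0]],.157), "sideray:",plane(s,[(285,186.2)],.157))
print(tri([(t,e[0]),(s,(285,186.2))]))
w=plane(t,[(e[0][0]-e[1][0]/2,e[0][1]),(e[0][0]+e[1][0]/2,e[0][1])],.157);print("dia",np.linalg.norm(w[0]-w[1]))
cr=lambda x,y:(190+x*.225,205+y*.225)
bolts=[cr(162,70),cr(347,151),cr(264,337),cr(78,258)]
P=plane(t,bolts,.009);print("bolts",P.round(4),P.mean(0))
d=plane(t,[cr(180,170),cr(190,138)],.157);v=d[1]-d[0];print("dash yaw",np.degrees(np.arctan2(v[1],v[0])))
mk=plane(t,[cr(217,125)],.106);print("mark",mk)
print("coaster",tri([(t,(382.3,229.6)),(s,(345.7,319.7))]))
```

```text
((229.21913146972656, 245.94285583496094), (30.714380264282227, 34.581146240234375), 39.0060920715332)
top: [[0.51062226 0.16760912 0.157     ]] sideray: [[0.5100247  0.16671055 0.157     ]]
(array([0.51045233, 0.16772921, 0.15641403]), [np.float64(0.00020598813898679432), np.float64(0.00020598813898680145)])
dia 0.05795942860669582
bolts [[0.5731 0.1936 0.009 ]
 [0.5324 0.1047 0.009 ]
 [0.4435 0.1456 0.009 ]
 [0.4829 0.2346 0.009 ]] [0.50798755 0.16961924 0.009     ]
dash yaw -17.781894878009865
mark [[0.5385488  0.15547689 0.106     ]]
coaster (array([ 0.54964141, -0.14210179,  0.00270454]), [np.float64(0.0005391060616247538), np.float64(0.0005391060616247028)])
```

servo_tool([
  {"hand":0,"travel":[-20,-14.5,-2]},
  {"hand":0,"travel":[-20,-14.5,-2]},
  {"hand":0,"travel":[-20,-14.5,-2]},
  {"hand":0,"travel":[-20,-14.5,-2]},
  {"hand":0,"travel":[-20,-14.5,-2]},
  {"hand":0,"travel":[-20,-14.5,-2]},
  {"hand":0,"travel":[-20,-14.5,-2]},
  {"hand":0,"travel":[-20,-14.5,-2]},
  {"hand":0,"travel":[-20,-14.5,-2]},
  {"hand":0,"travel":[-20,-14.5,-2]},
  {"hand":0,"travel":[-20,-14.5,-2]},
  {"hand":0,"travel":[-20,-14.5,-2]},
  {"hand":0,"travel":[-20,-14.5,-2]},
  {"hand":0,"travel":[-20,-14.5,-2]},
  {"hand":0,"travel":[-20,-14.5,-2]},
  {"hand":0,"travel":[-20,-14.5,-2]},
  {"hand":0,"travel":[-20,-14.5,-2]},
  {"hand":0,"travel":[-20,-14.5,-2]},
  {"hand":0,"travel":[-20,-14.5,-2]},
  {"hand":0,"travel":[-20,-14.5,-2]},
], newtons=60)

```text
schema error: expected keys hand, travel, yaw
```

servo_tool([
  {"hand":0,"yaw":8},
  {"hand":0,"yaw":8},
  {"hand":0,"yaw":8},
  {"hand":0,"yaw":8},
  {"hand":0,"yaw":8},
  {"hand":0,"yaw":8},
  {"hand":0,"yaw":8},
  {"hand":0,"yaw":4},
  {"hand":0},
  {"hand":0},
])

```text
schema error: expected keys hand, travel, yaw
```

Run:
```python
from h import *
snap("wrist","wrist1")
st=manip.sense(); print({k:np.round(v,3) for k,v in st.items()})
s=load("wrist1");print(proj(s,[[.509,.168,.157],[.509,.168,.127]]))
```

```text
{'t': np.float64(0.2), 'q': array([ 0.962,  0.528,  1.433,  0.   ,  1.181, -0.179]), 'qd': array([ 0.   , -0.004, -0.003,  0.002,  0.001,  0.   ]), 'tau': array([ 1.0000e-03, -4.4231e+01, -1.7807e+01, -0.0000e+00,  6.0000e-03,
        0.0000e+00]), 'tcp_pos': array([0.26 , 0.568, 0.231]), 'tool_rot': array([ 0.213,  0.977, -0.001, -0.   ]), 'force': array([-0.251, -0.257,  0.545]), 'ft_torque': array([-0.052, -0.   ,  0.055]), 'finger_gap': np.float64(1.001)}
[[ 85.35986227 587.32114582]
 [ 98.75653949 560.79509271]]
```

View pics/wrist1.png

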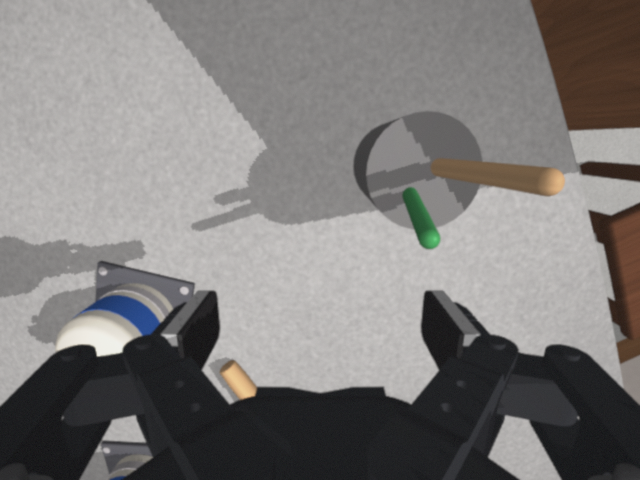

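servo_tool([
  {"hand":0,"travel":[-10,-7,-4],"yaw":0},
  {"hand":0,"travel":[-20,-15,-4],"yaw":0},
  {"hand":0,"travel":[-20,-15,-4],"yaw":0},
  {"hand":0,"travel":[-25,-18,-4],"yaw":0},
  {"hand":0,"travel":[-25,-18,-4],"yaw":0},
  {"hand":0,"travel":[-25,-18,-4],"yaw":0},
  {"hand":0,"travel":[-25,-18,-4],"yaw":0},
  {"hand":0,"travel":[-25,-18,-4],"yaw":0},
  {"hand":0,"travel":[-25,-18,-4],"yaw":0},
  {"hand":0,"travel":[-25,-18,0],"yaw":0},
  {"hand":0,"travel":[-25,-18,0],"yaw":0},
  {"hand":0,"travel":[-25,-18,0],"yaw":0},
  {"hand":0,"travel":[-25,-18,0],"yaw":0},
  {"hand":0,"travel":[-25,-18,0],"yaw":0},
  {"hand":0,"travel":[-25,-18,0],"yaw":0},
  {"hand":0,"travel":[-25,-18,0],"yaw":0},
  {"hand":0,"travel":[-20,-14,0],"yaw":0},
  {"hand":0,"travel":[-10,-7,0],"yaw":0},
  {"hand":0,"travel":[0,0,0],"yaw":0},
], newtons=60)

```text
t: 2.1
tcp_pos: [0.5074, 0.1325, 0.2675]
tool_rot: [0.215, 0.977, -0.0, 0.0]
force: [-0.2, 0.8, 0.5]
finger_gap: 1.0
```

servo_tool([
  {"hand":0,"travel":[0,0,0],"yaw":8},
  {"hand":0,"travel":[0,0,0],"yaw":8},
  {"hand":0,"travel":[0,0,0],"yaw":8},
  {"hand":0,"travel":[0,0,0],"yaw":8},
  {"hand":0,"travel":[0,0,0],"yaw":8},
  {"hand":0,"travel":[0,0,0],"yaw":8},
  {"hand":0,"travel":[0,0,0],"yaw":8},
  {"hand":0,"travel":[0,0,0],"yaw":4},
  {"hand":0,"travel":[0,0,0],"yaw":0},
])

```text
t: 3.0
tcp_pos: [0.5058, 0.1351, 0.2674]
tool_rot: [0.673, 0.74, -0.0, -0.0]
force: [-0.1, -0.1, 0.2]
finger_gap: 1.0
```

Run:
```python
from h import *
snap("wrist","wrist2")
st=manip.sense(); print({k:np.round(v,3) for k,v in st.items()})
s=load("wrist2");print(proj(s,[[.509,.168,.157],[.509,.168,.127]]))
```

```text
{'t': np.float64(3.05), 'q': array([ 0.047,  0.347,  1.641,  0.   ,  1.154, -0.05 ]), 'qd': array([-0.007,  0.001, -0.002, -0.004, -0.   , -0.009]), 'tau': array([-2.9000e-02, -3.5257e+01, -1.7443e+01,  1.0000e-03,  2.0000e-03,
        7.9000e-02]), 'tcp_pos': array([0.506, 0.135, 0.267]), 'tool_rot': array([ 0.672,  0.74 , -0.   , -0.   ]), 'force': array([ 0.548, -0.071, -0.728]), 'ft_torque': array([0.015, 0.027, 0.03 ]), 'finger_gap': np.float64(0.999)}
[[327.76991654 192.59255823]
 [327.00146127 187.88584423]]
```

View pics/wrist2.png

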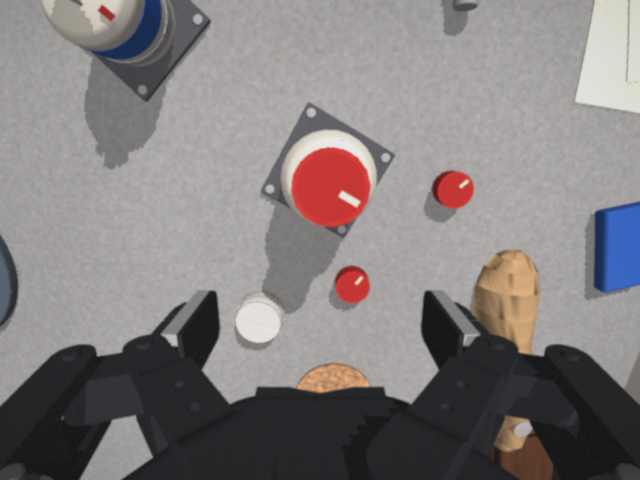

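The wrist picture shows the cap's top at about (331,187), well centred over the plate, with the dash pointing to (349,199). I'll fit it.

Run:
```python
from h import *
w=load("wrist2");t=load("top0");s=load("side0")
h=cv2.cvtColor(w["im"],cv2.COLOR_BGR2HSV)
m=((((h[...,0]<8)|(h[...,0]>172))&(h[...,1]>150)&(h[...,2]>60))).astype(np.uint8)
m=cv2.morphologyEx(m,cv2.MORPH_OPEN,np.ones((7,7)))
k,l,st,_=cv2.connectedComponentsWithStats(m);i=1+np.argmax(st[1:,4]);print(st[i])
cs,_=cv2.findContours((l==i).astype(np.uint8),0,1);e=cv2.fitEllipse(cv2.convexHull(cs[0]));print(e)
print("z157",plane(w,[e[0]],.157), "top view z157",plane(t,[(228.6,247.2)],.157))
print("tri w-t",tri([(w,e[0]),(t,(228.6,247.2))]),"all",tri([(w,e[0]),(t,(228.6,247.2)),(s,(285,186.2))]))
p=plane(w,[(e[0][0]-e[1][0]/2,e[0][1]),(e[0][0]+e[1][0]/2,e[0][1])],.157);print("dia",np.linalg.norm(p[0]-p[1]))
b=plane(w,[(312,112),(387,157),(342,231),(270,188)],.009);print("axis from bolts",b.mean(0))
d=plane(w,[(342,194),(358,204)],.157);v=d[1]-d[0];print("dash",np.degrees(np.arctan2(v[1],v[0])))
```

```text
[ 293  149   76   78 4436]
((330.284912109375, 186.98406982421875), (76.8172607421875, 78.13168334960938), 1.4183237552642822)
z157 [[0.51043364 0.17232126 0.157     ]] top view z157 [[0.50826226 0.16879495 0.157     ]]
tri w-t (array([0.51002453, 0.17077224, 0.14247419]), [np.float64(0.0009903030108227057), np.float64(0.0009903030108226079)]) all (array([0.50994169, 0.17062395, 0.15438518]), [np.float64(0.0015236823468379329), np.float64(0.0021068439941483567), np.float64(0.0010112315579873618)])
dia 0.05697028793377333
axis from bolts [0.51179497 0.17162309 0.009     ]
dash -26.236030108350317
```

servo_tool([
  {"hand":0,"travel":[12,2.5,15],"yaw":0},
  {"hand":0,"travel":[12,2.5,20],"yaw":0},
  {"hand":0,"travel":[12,2.5,15],"yaw":0},
  {"hand":0,"travel":[0,0,0],"yaw":0},
  {"hand":0,"travel":[0,0,0],"yaw":0},
])

```text
t: 3.55
tcp_pos: [0.5106, 0.1708, 0.2174]
tool_rot: [0.672, 0.74, -0.0, -0.0]
force: [-0.4, 0.9, -0.8]
finger_gap: 0.997
```

Run:
```python
from h import *
snap("wrist","wrist3");w=load("wrist3")
st=manip.sense(); print({k:np.round(v,4) for k,v in st.items() if k in("t","tcp_pos","tool_rot","force")})
h=cv2.cvtColor(w["im"],cv2.COLOR_BGR2HSV)
m=((((h[...,0]<8)|(h[...,0]>172))&(h[...,1]>150)&(h[...,2]>60))).astype(np.uint8)
m=cv2.morphologyEx(m,cv2.MORPH_OPEN,np.ones((7,7)))
k,l,sx,_=cv2.connectedComponentsWithStats(m);i=1+np.argmax(sx[1:,4]);print(sx[i])
cs,_=cv2.findContours((l==i).astype(np.uint8),0,1);e=cv2.fitEllipse(cv2.convexHull(cs[0]));print(e)
print("z157",plane(w,[e[0]],.157))
w2=load("wrist2");print(tri([(w,e[0]),(w2,(330.3,187))]))
```

```text
{'t': np.float64(3.6), 'tcp_pos': array([0.5111, 0.1705, 0.2179]), 'tool_rot': array([6.727e-01, 7.399e-01, 2.000e-04, 3.000e-04]), 'force': array([ 0.5699, -0.5543, -0.5764])}
[ 273  202   92   94 6424]
((318.8819885253906, 249.3751983642578), (91.03650665283203, 94.6841812133789), 7.27108907699585)
z157 [[0.51019141 0.1742239  0.157     ]]
(array([0.51063565, 0.17125118, 0.14727397]), [np.float64(0.00019998091144396096), np.float64(0.00019998091144387406)])
```

View pics/wrist3.png

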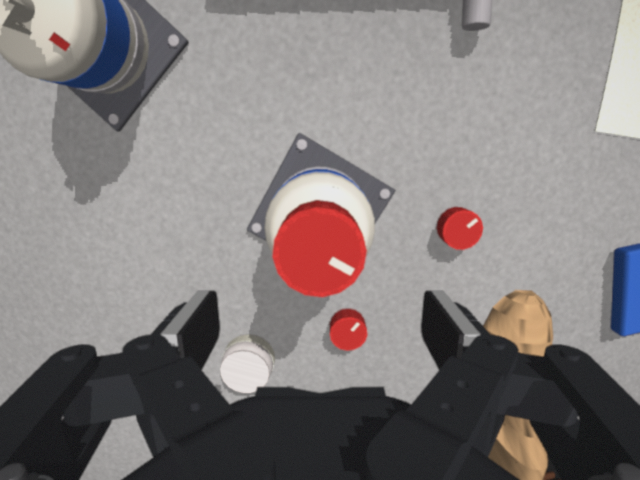

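Run:
```python
from h import *
w=load("wrist3")
from scipy.spatial.transform import Rotation as Ro
st=manip.sense();R=Ro.from_quat(st["tool_rot"]).as_matrix();p=st["tcp_pos"]
pts=[p+R@np.array([x,y,z]) for y in(-.0425,.0425) for z in(-.013,) for x in(-.011,.011)]
print(proj(w,pts), proj(w,[p]))
im=w["im"].copy()
for u in proj(w,pts): cv2.circle(im,tuple(int(v) for v in u),3,(0,255,0),1)
a=cv2.resize(im[260:380,140:260],None,fx=3,fy=3);b=cv2.resize(im[260:380,400:520],None,fx=3,fy=3)
cv2.imwrite("pics/f.png",np.hstack([a,b]))
```

```text
[[221.00421717 331.97326055]
 [216.65573396 284.68091694]
 [418.21745128 332.34154969]
 [422.66291091 285.03146184]] [[319.66990536 296.33891348]]
```

View pics/f.png

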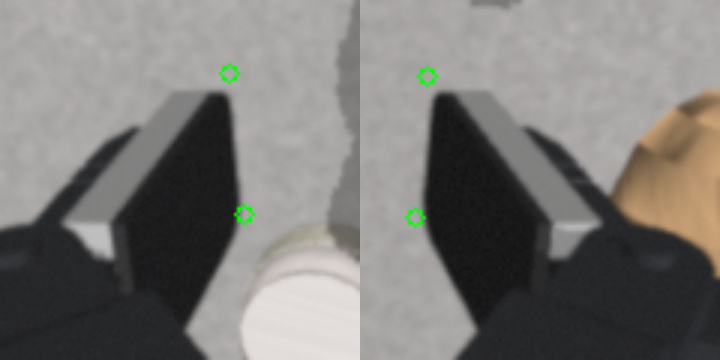

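servo_tool([
  {"hand":0,"travel":[0,0,0],"yaw":8},
  {"hand":0,"travel":[0,0,0],"yaw":8},
  {"hand":0,"travel":[0,0,0],"yaw":8},
  {"hand":0,"travel":[0,0,0],"yaw":8},
  {"hand":0,"travel":[0,0,0],"yaw":8},
  {"hand":0,"travel":[0,0,0],"yaw":8},
  {"hand":0,"travel":[0,0,0],"yaw":8},
  {"hand":0,"travel":[0,0,0],"yaw":8},
  {"hand":0,"travel":[0,0,0],"yaw":8},
  {"hand":0,"travel":[0,0,0],"yaw":8},
  {"hand":0,"travel":[0,0,0],"yaw":8},
  {"hand":0,"travel":[0,0,0],"yaw":0},
  {"hand":0,"travel":[0,0,0],"yaw":0},
])

```text
t: 4.9
tcp_pos: [0.5114, 0.1701, 0.2182]
tool_rot: [0.998, 0.066, 0.001, 0.0]
force: [0.4, -0.1, -0.0]
finger_gap: 1.0
```

Run:
```python
from h import *
snap("wrist","wrist4");w=load("wrist4")
st=manip.sense(); print({k:np.round(v,4) for k,v in st.items() if k in("t","q","tcp_pos","tool_rot","force")})
h=cv2.cvtColor(w["im"],cv2.COLOR_BGR2HSV)
m=((((h[...,0]<8)|(h[...,0]>172))&(h[...,1]>150)&(h[...,2]>60))).astype(np.uint8)
m=cv2.morphologyEx(m,cv2.MORPH_OPEN,np.ones((7,7)))
k,l,sx,_=cv2.connectedComponentsWithStats(m);i=1+np.argmax(sx[1:,4]);print(sx[i])
cs,_=cv2.findContours((l==i).astype(np.uint8),0,1);e=cv2.fitEllipse(cv2.convexHull(cs[0]));print(e)
print("z157",plane(w,[e[0]],.157)); print(tri([(load("wrist3"),(318.9,249.4)),(w,e[0])]))
im=w["im"].copy();cv2.imwrite("pics/wrist4.png",im)
```

```text
{'t': np.float64(4.95), 'q': array([ 1.1390e-01,  4.2870e-01,  1.6644e+00, -1.0000e-04,  1.0472e+00,
        1.5539e+00]), 'tcp_pos': array([0.5113, 0.1702, 0.218 ]), 'tool_rot': array([9.979e-01, 6.540e-02, 6.000e-04, 0.000e+00]), 'force': array([ 0.1694,  0.4075, -0.1173])}
[ 271  206   91   94 6354]
((316.1474609375, 253.3516845703125), (90.62138366699219, 93.63880920410156), 1.700008749961853)
z157 [[0.51308288 0.17213666 0.157     ]]
(array([0.51046649, 0.17182237, 0.14888789]), [np.float64(9.484932080920545e-05), np.float64(9.48493208091265e-05)])
```

View pics/wrist4.png

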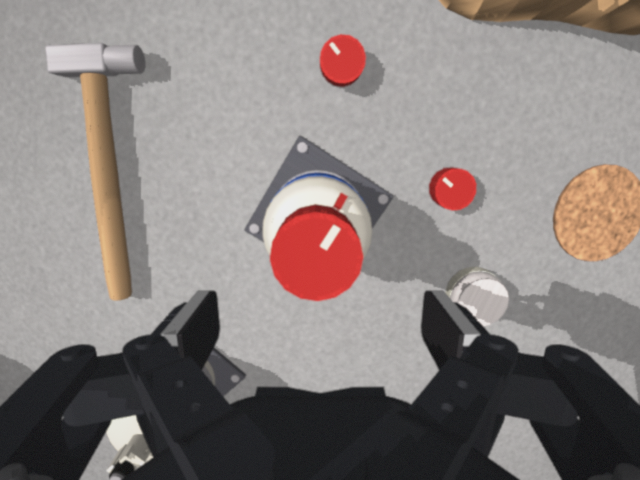

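servo_tool([
  {"hand":0,"travel":[-0.6,-1.4,10],"yaw":0},
  {"hand":0,"travel":[0,0,15],"yaw":0},
  {"hand":0,"travel":[0,0,15],"yaw":0},
  {"hand":0,"travel":[0,0,15],"yaw":0},
  {"hand":0,"travel":[0,0,15],"yaw":0},
  {"hand":0,"travel":[0,0,10],"yaw":0},
  {"hand":0,"travel":[0,0,7],"yaw":0},
  {"hand":0,"travel":[0,0,3],"yaw":0},
  {"hand":0,"travel":[0,0,0],"yaw":0},
  {"hand":0,"travel":[0,0,0],"yaw":0},
])

```text
t: 5.95
tcp_pos: [0.5106, 0.1719, 0.1277]
tool_rot: [0.998, 0.064, 0.001, -0.0]
force: [-0.1, 0.1, 1.1]
finger_gap: 1.0
```

Run:
```python
from h import *
snap("wrist","wrist5");snap("side","side5")
st=manip.sense(); print({k:np.round(v,4) for k,v in st.items() if k in("t","q","tcp_pos","tool_rot","force")})
a=load("side5")["im"][110:260,200:370];b=load("wrist5")["im"]
cv2.imwrite("pics/c5.png",np.hstack([cv2.resize(a,(400,353)),cv2.resize(b,(400,353))]))
```

```text
{'t': np.float64(6.05), 'q': array([0.1172, 0.5612, 1.745 , 0.    , 0.834 , 1.5591]), 'tcp_pos': array([0.5107, 0.1719, 0.1279]), 'tool_rot': array([ 9.979e-01,  6.440e-02,  7.000e-04, -0.000e+00]), 'force': array([ 0.0927, -0.4063, -0.6069])}
```

View pics/c5.png

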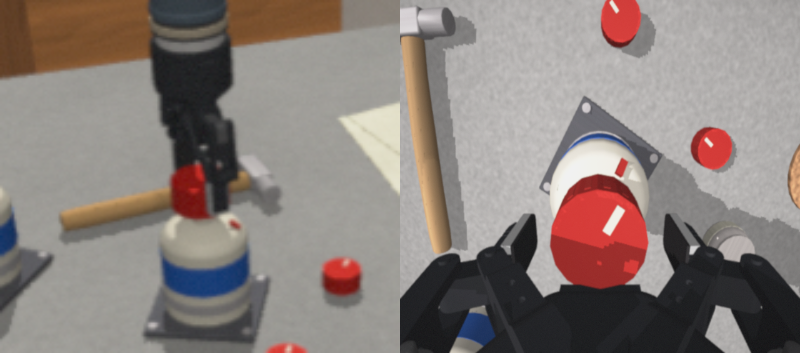

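The cap sits midway between the pads, at the centre of the wrist view. Closing.

servo_tool([
  {"hand":0.2,"travel":[0,0,0],"yaw":0},
  {"hand":0.3,"travel":[0,0,0],"yaw":0},
  {"hand":0.4,"travel":[0,0,0],"yaw":0},
  {"hand":0.6,"travel":[0,0,0],"yaw":0},
  {"hand":1,"travel":[0,0,0],"yaw":0},
  {"hand":1,"travel":[0,0,0],"yaw":0},
  {"hand":1,"travel":[0,0,0],"yaw":0},
  {"hand":1,"travel":[0,0,0],"yaw":0},
], newtons=60)

```text
t: 6.85
tcp_pos: [0.5104, 0.1719, 0.1274]
tool_rot: [0.998, 0.064, 0.0, -0.0]
force: [-0.8, 0.9, 3.4]
finger_gap: 0.668
```

```bash
cat > st.py <<'E'
from station import manip
import numpy as np
st=manip.sense(); print({k:np.round(v,4).tolist() for k,v in st.items() if k in("t","tcp_pos","tool_rot","force","ft_torque","finger_gap")})
E
python3 st.py
```

```text
{'t': 6.85, 'tcp_pos': [0.5104, 0.1719, 0.1274], 'tool_rot': [0.9979, 0.0643, 0.0002, -0.0001], 'force': [-0.7579, 0.8621, 3.4469], 'ft_torque': [0.0764, 0.0827, 0.0035], 'finger_gap': 0.6676}
```

servo_tool([
  {"hand":1,"travel":[0,0,1],"yaw":0},
  {"hand":1,"travel":[0,0,1],"yaw":0},
  {"hand":1,"travel":[0,0,0],"yaw":0},
  {"hand":1,"travel":[0,0,0],"yaw":0},
])

```text
t: 7.25
tcp_pos: [0.5104, 0.1719, 0.1253]
tool_rot: [0.998, 0.064, 0.0, -0.0]
force: [0.7, 0.8, 4.8]
finger_gap: 0.673
```

servo_tool([
  {"hand":1,"travel":[0,0,0.7],"yaw":0},
  {"hand":1,"travel":[0,0,0],"yaw":0},
  {"hand":1,"travel":[0,0,0],"yaw":0},
])

```text
t: 7.55
tcp_pos: [0.5104, 0.1719, 0.1247]
tool_rot: [0.998, 0.064, 0.0, -0.0]
force: [-0.3, 1.4, 4.1]
finger_gap: 0.666
```

servo_tool([
  {"hand":1,"travel":[0,0,0.7],"yaw":0},
  {"hand":1,"travel":[0,0,0],"yaw":0},
  {"hand":1,"travel":[0,0,0],"yaw":0},
])

```text
t: 7.85
tcp_pos: [0.5104, 0.1718, 0.124]
tool_rot: [0.998, 0.064, 0.0, -0.0]
force: [0.8, 0.8, 4.7]
finger_gap: 0.672
```

servo_tool([
  {"hand":1,"travel":[0,0,0.5],"yaw":0},
  {"hand":1,"travel":[0,0,0],"yaw":0},
  {"hand":1,"travel":[0,0,0],"yaw":0},
])

```text
t: 8.15
tcp_pos: [0.5103, 0.1718, 0.1235]
tool_rot: [0.998, 0.064, 0.0, -0.0]
force: [0.6, 1.6, 5.4]
finger_gap: 0.669
```

servo_tool([
  {"hand":1,"travel":[0,0,0.6],"yaw":0},
  {"hand":1,"travel":[0,0,0.5],"yaw":0},
  {"hand":1,"travel":[0,0,0],"yaw":0},
  {"hand":1,"travel":[0,0,0],"yaw":0},
])

```text
t: 8.55
tcp_pos: [0.5104, 0.1718, 0.1223]
tool_rot: [0.998, 0.064, 0.0, -0.0]
force: [1.0, 0.9, 4.2]
finger_gap: 0.664
```

servo_tool([
  {"hand":1,"travel":[0,0,0.6],"yaw":0},
  {"hand":1,"travel":[0,0,0.5],"yaw":0},
  {"hand":1,"travel":[0,0,0],"yaw":0},
  {"hand":1,"travel":[0,0,0],"yaw":0},
])

```text
t: 8.95
tcp_pos: [0.5103, 0.1718, 0.1213]
tool_rot: [0.998, 0.064, 0.0, -0.0]
force: [0.9, 1.6, 5.0]
finger_gap: 0.664
```

servo_tool([
  {"hand":1,"travel":[0,0,0.6],"yaw":0},
  {"hand":1,"travel":[0,0,0.5],"yaw":0},
  {"hand":1,"travel":[0,0,0],"yaw":0},
  {"hand":1,"travel":[0,0,0],"yaw":0},
])

```text
t: 9.35
tcp_pos: [0.5104, 0.1718, 0.1202]
tool_rot: [0.998, 0.064, 0.0, -0.0]
force: [0.8, 1.7, 5.5]
finger_gap: 0.667
```

```bash
python3 - <<'E'
from h import *
snap("side","side6");snap("wrist","wrist6")
a=load("side6")["im"][110:260,200:370];b=load("wrist6")["im"]
cv2.imwrite("pics/c6.png",np.hstack([cv2.resize(a,(400,353),interpolation=cv2.INTER_CUBIC),cv2.resize(b,(400,353))]))
E
python3 st.py
```

```text
{'t': 9.45, 'tcp_pos': [0.5104, 0.1718, 0.1203], 'tool_rot': [0.9979, 0.0643, 0.0002, -0.0], 'force': [0.7117, 2.9433, 5.5935], 'ft_torque': [0.2978, -0.1413, 0.0121], 'finger_gap': 0.6699}
```

View pics/c6.png

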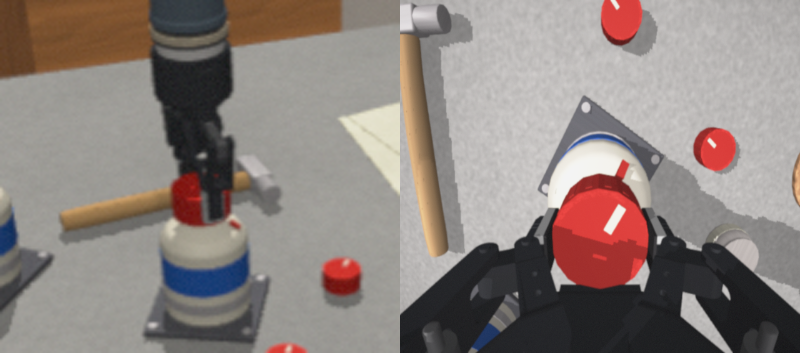

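The cap is held and moving down with the hand. It hasn't bottomed out yet, so I'll keep pressing.

servo_tool([
  {"hand":1,"travel":[0,0,0.6],"yaw":0},
  {"hand":1,"travel":[0,0,0.5],"yaw":0},
  {"hand":1,"travel":[0,0,0],"yaw":0},
  {"hand":1,"travel":[0,0,0],"yaw":0},
])

```text
t: 9.85
tcp_pos: [0.5104, 0.1719, 0.1196]
tool_rot: [0.998, 0.064, 0.0, -0.0]
force: [-0.1, 1.8, 8.7]
finger_gap: 0.669
```

Force is climbing: 8.7 N, with only 0.6 mm gained. I'll take smaller steps.

servo_tool([
  {"hand":1,"travel":[0,0,0.5],"yaw":0},
  {"hand":1,"travel":[0,0,0],"yaw":0},
  {"hand":1,"travel":[0,0,0],"yaw":0},
])

```text
t: 10.15
tcp_pos: [0.5104, 0.1719, 0.1194]
tool_rot: [0.998, 0.064, 0.0, -0.0]
force: [-0.8, 1.2, 9.9]
finger_gap: 0.671
```

```bash
python3 st.py
```

```text
{'t': 10.15, 'tcp_pos': [0.5104, 0.1719, 0.1194], 'tool_rot': [0.9979, 0.0643, 0.0004, -0.0], 'force': [-0.8057, 1.2213, 9.9363], 'ft_torque': [0.2406, 0.0794, 0.0226], 'finger_gap': 0.6707}
```

servo_tool([
  {"hand":1,"travel":[0,0,0.6],"yaw":0},
  {"hand":1,"travel":[0,0,0],"yaw":0},
  {"hand":1,"travel":[0,0,0],"yaw":0},
])

```text
t: 10.45
tcp_pos: [0.5104, 0.1719, 0.1191]
tool_rot: [0.998, 0.064, 0.0, -0.0]
force: [-1.4, 0.5, 12.4]
finger_gap: 0.671
```

servo_tool([
  {"hand":1,"travel":[0,0,0],"yaw":-4},
  {"hand":1,"travel":[0,0,0],"yaw":-5},
  {"hand":1,"travel":[0,0,0],"yaw":-5},
  {"hand":1,"travel":[0,0,0],"yaw":-4},
  {"hand":1,"travel":[0,0,0],"yaw":0},
])

```text
t: 10.95
tcp_pos: [0.5111, 0.1718, 0.1192]
tool_rot: [0.975, 0.22, 0.001, 0.0]
force: [-0.1, 1.0, 11.6]
finger_gap: 0.666
```

```bash
python3 st.py
```

```text
{'t': 10.95, 'tcp_pos': [0.5111, 0.1718, 0.1192], 'tool_rot': [0.9754, 0.2202, 0.0012, 0.0003], 'force': [-0.0749, 1.0062, 11.6093], 'ft_torque': [0.1804, 0.0486, 0.0449], 'finger_gap': 0.666}
```

servo_tool([
  {"hand":1,"travel":[0,0,0.2],"yaw":-5},
  {"hand":1,"travel":[0,0,0],"yaw":-5},
  {"hand":1,"travel":[0,0,0],"yaw":-5},
  {"hand":1,"travel":[0,0,0],"yaw":-5},
  {"hand":1,"travel":[0,0,0],"yaw":0},
])

```text
t: 11.45
tcp_pos: [0.5115, 0.1719, 0.1191]
tool_rot: [0.922, 0.386, 0.002, 0.001]
force: [0.5, 1.0, 12.4]
finger_gap: 0.667
```

```bash
python3 st.py
```

```text
{'t': 11.45, 'tcp_pos': [0.5115, 0.1719, 0.1191], 'tool_rot': [0.9223, 0.3864, 0.0015, 0.0005], 'force': [0.4999, 0.9999, 12.4], 'ft_torque': [0.1578, -0.0225, -0.0529], 'finger_gap': 0.6669}
```

servo_tool([
  {"hand":1,"travel":[0,0,0],"yaw":-5},
  {"hand":1,"travel":[0,0,0],"yaw":-5},
  {"hand":1,"travel":[0,0,0],"yaw":-5},
  {"hand":1,"travel":[0,0,0],"yaw":-5},
  {"hand":1,"travel":[0,0,0],"yaw":0},
])

```text
t: 11.95
tcp_pos: [0.5116, 0.1719, 0.1191]
tool_rot: [0.841, 0.541, 0.002, 0.001]
force: [1.3, 1.4, 11.3]
finger_gap: 0.665
```

servo_tool([
  {"hand":1,"travel":[0,0,0],"yaw":-5},
  {"hand":1,"travel":[0,0,0],"yaw":-5},
  {"hand":1,"travel":[0,0,0],"yaw":-5},
  {"hand":1,"travel":[0,0,0],"yaw":-5},
  {"hand":1,"travel":[0,0,0],"yaw":-4},
  {"hand":1,"travel":[0,0,0],"yaw":0},
])

```text
t: 12.55
tcp_pos: [0.5116, 0.172, 0.1191]
tool_rot: [0.711, 0.704, 0.001, 0.001]
force: [0.9, 1.1, 11.5]
finger_gap: 0.669
```

```bash
python3 st.py
python3 - <<'E'
from h import *
snap("wrist","wrist7");snap("top","top7")
a=load("top7")["im"][195:300,175:295];b=load("wrist7")["im"]
cv2.imwrite("pics/c7.png",np.hstack([cv2.resize(a,(400,353),interpolation=cv2.INTER_CUBIC),cv2.resize(b,(400,353))]))
E
```

```text
{'t': 12.55, 'tcp_pos': [0.5116, 0.172, 0.1191], 'tool_rot': [0.7106, 0.7036, 0.0014, 0.001], 'force': [0.8859, 1.0839, 11.4508], 'ft_torque': [0.2426, 0.0169, 0.0471], 'finger_gap': 0.669}
```

View pics/c7.png

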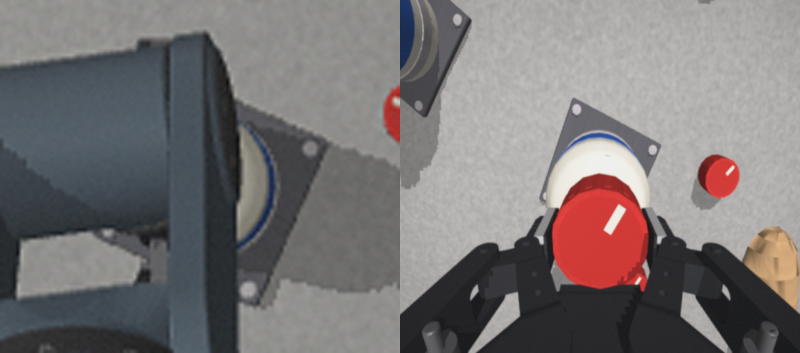

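The dash stayed put in the wrist view, at (614,219), while the canister turned beneath it. So the cap has turned 82° with the hand. I'll lift in small steps and watch the force.

servo_tool([
  {"hand":1,"travel":[0,0,-1],"yaw":0},
  {"hand":1,"travel":[0,0,-1.5],"yaw":0},
  {"hand":1,"travel":[0,0,-1.5],"yaw":0},
  {"hand":1,"travel":[0,0,0],"yaw":0},
])

```text
t: 13.05
tcp_pos: [0.5115, 0.1719, 0.1223]
tool_rot: [0.711, 0.703, 0.001, 0.001]
force: [1.9, 2.4, 5.1]
finger_gap: 0.668
```

servo_tool([
  {"hand":1,"travel":[0,0,-2],"yaw":0},
  {"hand":1,"travel":[0,0,-2],"yaw":0},
  {"hand":1,"travel":[0,0,0],"yaw":0},
])

```text
t: 13.35
tcp_pos: [0.5107, 0.1717, 0.126]
tool_rot: [0.711, 0.703, 0.0, 0.0]
force: [2.5, 1.0, 4.5]
finger_gap: 0.67
```

servo_tool([
  {"hand":1,"travel":[0,0,-2],"yaw":0},
  {"hand":1,"travel":[0,0,-2],"yaw":0},
  {"hand":1,"travel":[0,0,0],"yaw":0},
])

```text
t: 13.65
tcp_pos: [0.5099, 0.1716, 0.1297]
tool_rot: [0.711, 0.703, -0.0, -0.0]
force: [1.4, 0.3, 2.2]
finger_gap: 0.668
```

servo_tool([
  {"hand":1,"travel":[0,0,-1.5],"yaw":0},
  {"hand":1,"travel":[0,0,-1.5],"yaw":0},
  {"hand":1,"travel":[0,0,0],"yaw":0},
])

```text
t: 13.95
tcp_pos: [0.5088, 0.1717, 0.1322]
tool_rot: [0.711, 0.703, -0.001, -0.001]
force: [0.9, 0.3, 2.7]
finger_gap: 0.668
```

servo_tool([
  {"hand":1,"travel":[0,0,-2],"yaw":0},
  {"hand":1,"travel":[0,0,-2],"yaw":0},
  {"hand":1,"travel":[0,0,0],"yaw":0},
])

```text
t: 14.25
tcp_pos: [0.5098, 0.1718, 0.1367]
tool_rot: [0.711, 0.703, -0.0, -0.0]
force: [0.3, 0.9, 0.0]
finger_gap: 0.665
```

servo_tool([
  {"hand":1,"travel":[0,0,-3],"yaw":0},
  {"hand":1,"travel":[0,0,-4],"yaw":0},
  {"hand":1,"travel":[0,0,-5],"yaw":0},
  {"hand":1,"travel":[0,0,-8],"yaw":0},
  {"hand":1,"travel":[0,0,-12],"yaw":0},
  {"hand":1,"travel":[0,0,-15],"yaw":0},
  {"hand":1,"travel":[0,0,-15],"yaw":0},
  {"hand":1,"travel":[0,0,-15],"yaw":0},
  {"hand":1,"travel":[0,0,-5],"yaw":0},
  {"hand":1,"travel":[0,0,0],"yaw":0},
])

```text
t: 15.25
tcp_pos: [0.5108, 0.1719, 0.2201]
tool_rot: [0.711, 0.703, 0.001, 0.001]
force: [0.2, -0.4, -1.2]
finger_gap: 0.666
```

```bash
python3 st.py
python3 - <<'E'
from h import *
snap("wrist","wrist8");snap("side","side8")
a=load("side8")["im"][60:270,170:410];b=load("wrist8")["im"]
cv2.imwrite("pics/c8.png",np.hstack([cv2.resize(a,(400,353),interpolation=cv2.INTER_CUBIC),cv2.resize(b,(400,353))]))
E
```

```text
{'t': 15.25, 'tcp_pos': [0.5108, 0.1719, 0.2201], 'tool_rot': [0.7109, 0.7033, 0.0011, 0.0009], 'force': [0.2434, -0.359, -1.1763], 'ft_torque': [0.0287, 0.0024, -0.0493], 'finger_gap': 0.6664}
```

View pics/c8.png

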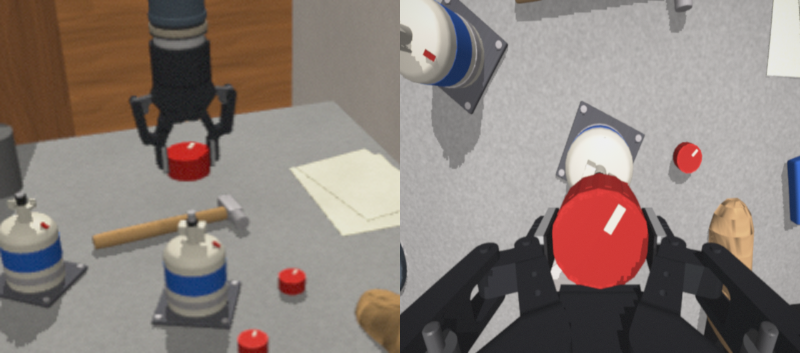

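servo_tool([
  {"hand":1,"travel":[-8,1,0],"yaw":0},
  {"hand":1,"travel":[-16,2,0],"yaw":0},
  {"hand":1,"travel":[-22,3,0],"yaw":0},
  {"hand":1,"travel":[-22,3,0],"yaw":0},
  {"hand":1,"travel":[-22,3,0],"yaw":0},
  {"hand":1,"travel":[-22,3,0],"yaw":0},
  {"hand":1,"travel":[-22,3,0],"yaw":0},
  {"hand":1,"travel":[-22,3,0],"yaw":0},
  {"hand":1,"travel":[-22,3,0],"yaw":0},
  {"hand":1,"travel":[-22,3,0],"yaw":0},
  {"hand":1,"travel":[-22,3,0],"yaw":0},
  {"hand":1,"travel":[-22,3,0],"yaw":0},
  {"hand":1,"travel":[-22,3,0],"yaw":0},
  {"hand":1,"travel":[-22,3,0],"yaw":0},
  {"hand":1,"travel":[-18,3,0],"yaw":0},
  {"hand":1,"travel":[-8,1,0],"yaw":0},
  {"hand":1,"travel":[0,0,0],"yaw":0},
  {"hand":1,"travel":[0,0,0],"yaw":0},
])

```text
t: 17.15
tcp_pos: [0.5493, -0.142, 0.2184]
tool_rot: [0.711, 0.703, -0.0, -0.001]
force: [-0.8, 0.9, -0.2]
finger_gap: 0.662
```

```bash
python3 st.py
python3 - <<'E'
from h import *
snap("wrist","wrist9");snap("side","side9")
a=load("side9")["im"][40:390,200:600];b=load("wrist9")["im"]
cv2.imwrite("pics/c9.png",np.hstack([cv2.resize(a,(400,350)),cv2.resize(b,(400,350))]))
E
```

```text
{'t': 17.15, 'tcp_pos': [0.5493, -0.142, 0.2184], 'tool_rot': [0.711, 0.7032, -0.0, -0.0007], 'force': [-0.7569, 0.943, -0.1953], 'ft_torque': [0.0509, -0.0023, -0.0059], 'finger_gap': 0.6621}
```

View pics/c9.png

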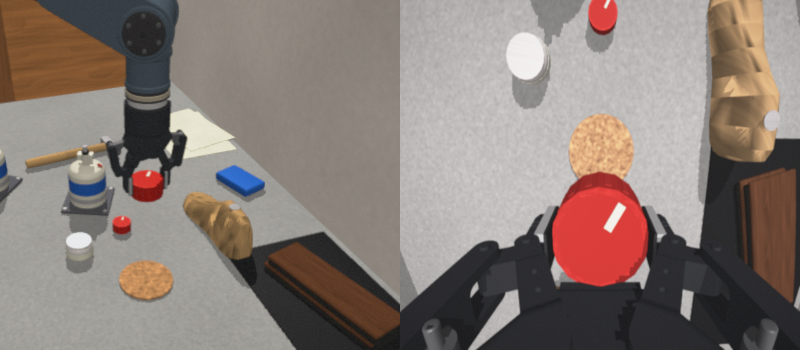

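The coaster is centred under the cap left to right (x 601 against 600). I'll go down to about 25 mm above it and check again.

servo_tool([
  {"hand":1,"travel":[0,0,8],"yaw":0},
  {"hand":1,"travel":[0,0,16],"yaw":0},
  {"hand":1,"travel":[0,0,20],"yaw":0},
  {"hand":1,"travel":[0,0,20],"yaw":0},
  {"hand":1,"travel":[0,0,20],"yaw":0},
  {"hand":1,"travel":[0,0,20],"yaw":0},
  {"hand":1,"travel":[0,0,20],"yaw":0},
  {"hand":1,"travel":[0,0,20],"yaw":0},
  {"hand":1,"travel":[0,0,20],"yaw":0},
  {"hand":1,"travel":[0,0,14],"yaw":0},
  {"hand":1,"travel":[0,0,8],"yaw":0},
  {"hand":1,"travel":[0,0,0],"yaw":0},
  {"hand":1,"travel":[0,0,0],"yaw":0},
])

```text
t: 18.55
tcp_pos: [0.5502, -0.1427, 0.0331]
tool_rot: [0.711, 0.703, 0.0, 0.0]
force: [0.1, -0.9, -1.1]
finger_gap: 0.668
```

```bash
python3 st.py
python3 - <<'E'
from h import *
snap("wrist","wrist10");snap("side","side10")
a=load("side10")["im"][200:380,240:446];b=load("wrist10")["im"]
cv2.imwrite("pics/c10.png",np.hstack([cv2.resize(a,(400,350),interpolation=cv2.INTER_CUBIC),cv2.resize(b,(400,350))]))
E
```

```text
{'t': 18.55, 'tcp_pos': [0.5502, -0.1427, 0.0331], 'tool_rot': [0.7109, 0.7033, 0.0001, 0.0004], 'force': [0.1128, -0.8802, -1.0751], 'ft_torque': [0.0054, -0.048, -0.0404], 'finger_gap': 0.6679}
```

View pics/c10.png

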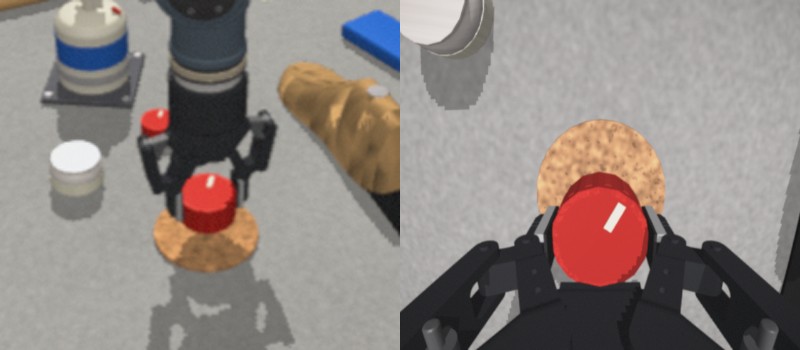

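servo_tool([
  {"hand":1,"travel":[0,0,6],"yaw":0},
  {"hand":1,"travel":[0,0,8],"yaw":0},
  {"hand":1,"travel":[0,0,6],"yaw":0},
  {"hand":1,"travel":[0,0,3],"yaw":0},
  {"hand":1,"travel":[0,0,0],"yaw":0},
  {"hand":1,"travel":[0,0,0],"yaw":0},
])

```text
t: 19.25
tcp_pos: [0.5497, -0.1426, 0.0095]
tool_rot: [0.711, 0.703, -0.0, -0.0]
force: [0.6, 0.6, 0.5]
finger_gap: 0.67
```

servo_tool([
  {"hand":1,"travel":[0,0,1],"yaw":0},
  {"hand":1,"travel":[0,0,1],"yaw":0},
  {"hand":1,"travel":[0,0,0],"yaw":0},
  {"hand":1,"travel":[0,0,0],"yaw":0},
])

```text
t: 19.65
tcp_pos: [0.5498, -0.1427, 0.0078]
tool_rot: [0.711, 0.703, 0.0, 0.0]
force: [-0.3, -1.3, 1.0]
finger_gap: 0.672
```

servo_tool([
  {"hand":1,"travel":[0,0,0.7],"yaw":0},
  {"hand":1,"travel":[0,0,0],"yaw":0},
  {"hand":1,"travel":[0,0,0],"yaw":0},
])

```text
t: 19.95
tcp_pos: [0.5499, -0.1427, 0.0075]
tool_rot: [0.711, 0.703, 0.0, 0.0]
force: [-0.8, 0.8, 4.2]
finger_gap: 0.668
```

The cap is down with 4 N of contact. Opening slowly.

servo_tool([
  {"hand":0.33,"travel":[0,0,-0.3],"yaw":0},
  {"hand":0.3,"travel":[0,0,0],"yaw":0},
  {"hand":0.25,"travel":[0,0,0],"yaw":0},
  {"hand":0.2,"travel":[0,0,0],"yaw":0},
  {"hand":0.1,"travel":[0,0,0],"yaw":0},
  {"hand":0,"travel":[0,0,0],"yaw":0},
  {"hand":0,"travel":[0,0,0],"yaw":0},
  {"hand":0,"travel":[0,0,0],"yaw":0},
], newtons=20)

```text
t: 20.75
tcp_pos: [0.5498, -0.1426, 0.0073]
tool_rot: [0.711, 0.703, -0.0, -0.0]
force: [0.2, -0.3, 0.4]
finger_gap: 1.003
```

servo_tool([
  {"hand":0,"travel":[0,0,-4],"yaw":0},
  {"hand":0,"travel":[0,0,-8],"yaw":0},
  {"hand":0,"travel":[0,0,-15],"yaw":0},
  {"hand":0,"travel":[0,0,-20],"yaw":0},
  {"hand":0,"travel":[0,0,-25],"yaw":0},
  {"hand":0,"travel":[0,0,-25],"yaw":0},
  {"hand":0,"travel":[0,0,-25],"yaw":0},
  {"hand":0,"travel":[0,0,-25],"yaw":0},
  {"hand":0,"travel":[-20,0,-10],"yaw":0},
  {"hand":0,"travel":[-20,0,0],"yaw":0},
  {"hand":0,"travel":[-20,0,0],"yaw":0},
  {"hand":0,"travel":[-10,0,0],"yaw":0},
  {"hand":0,"travel":[0,0,0],"yaw":0},
  {"hand":0,"travel":[0,0,0],"yaw":0},
])

```text
t: 22.15
tcp_pos: [0.5487, -0.2121, 0.1646]
tool_rot: [0.711, 0.703, 0.0, -0.0]
force: [0.6, -1.0, 0.3]
finger_gap: 1.002
```

```bash
python3 st.py
python3 - <<'E'
from h import *
for n in("wrist","side","top"): snap(n,n+"11")
a=load("side11")["im"];b=load("wrist11")["im"]
cv2.imwrite("pics/c11.png",np.hstack([cv2.resize(a,(400,300)),cv2.resize(b,(400,300))]))
w=load("wrist11");h=cv2.cvtColor(b,cv2.COLOR_BGR2HSV)
m=((((h[...,0]<8)|(h[...,0]>172))&(h[...,1]>150)&(h[...,2]>60))).astype(np.uint8)
k,l,sx,c=cv2.connectedComponentsWithStats(m);i=1+np.argmax(sx[1:,4]);print(sx[i],"cap",plane(w,[c[i]],.036))
m2=((h[...,0]>5)&(h[...,0]<22)&(h[...,1]>60)).astype(np.uint8)|(l==i).astype(np.uint8)
m2=cv2.morphologyEx(m2,cv2.MORPH_CLOSE,np.ones((5,5)))
k,l,sx,c=cv2.connectedComponentsWithStats(m2)
for j in range(1,k):
    if sx[j,4]>3000: cs,_=cv2.findContours((l==j).astype(np.uint8),0,1);e=cv2.fitEllipse(cs[0]);print(sx[j],"ell",e,plane(w,[e[0]],.006))
E
```

```text
{'t': 22.15, 'tcp_pos': [0.5487, -0.2121, 0.1646], 'tool_rot': [0.7111, 0.7031, 0.0001, -0.0004], 'force': [0.6495, -0.9706, 0.3301], 'ft_torque': [-0.0363, -0.075, 0.0028], 'finger_gap': 1.0019}
[ 283  104   76   78 4431] cap [[ 0.55006409 -0.14379144  0.036     ]]
[  533     0   107   148 15168] ell ((587.7692260742188, 71.98745727539062), (118.29747009277344, 172.60498046875), 0.8752855658531189) [[ 0.77992341 -0.08270445  0.006     ]]
[  258    71   128   132 13107] ell ((321.6668395996094, 136.45578002929688), (127.14669799804688, 131.0866241455078), 1.303430438041687) [[ 0.55151321 -0.13780896  0.006     ]]
[ 590  177   50  228 7930] ell ((618.95703125, 280.10260009765625), (50.58061218261719, 232.36964416503906), 178.1499481201172) [[ 0.84914363 -0.27438913  0.006     ]]
```

View pics/c11.png

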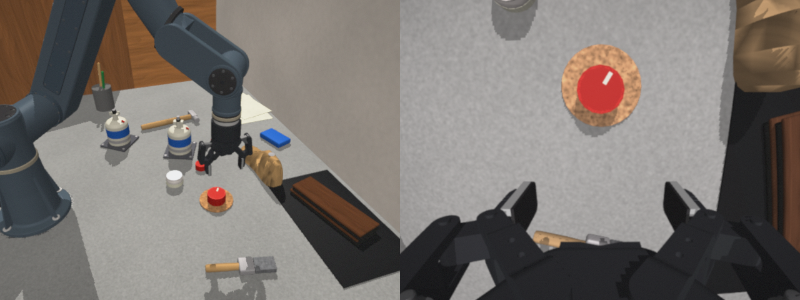

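View pics/top11.png

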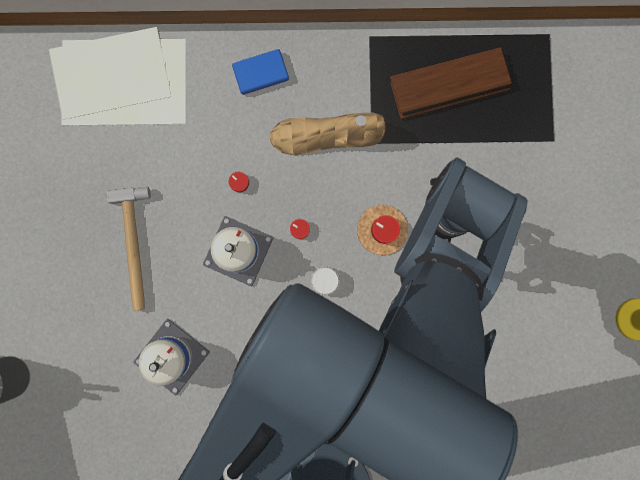

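The final pictures show the cap dash-up and wholly on the coaster. It is about 6 mm off centre, against a 26 mm margin. Everything else is where it started and the arm is clear of all of it.

```bash
python3 -c "
from station import manip
print(manip.sign_off())"
```

```text
the job is handed in; nothing more can be done
None
```

The safety cap is off the rightmost canister and sits top side up, wholly on the cork coaster, with the gripper clear. I handed the job in at about 22 s of the 72 s allowed; it gives no verdict.

- **Opening:** I gripped the cap at 60 N and pressed until the force climbed steeply, about 8 mm down. I held it at 11 to 12.5 N while turning it 82° anticlockwise, then lifted. The highest force I read between the cap and the canister was 12.4 N. These readings come at the end of each move, so they would not show a short spike in between.
- **Placing:** The cap touched the coaster at about 4 N before I let go. In the last wrist picture it is about 6 mm off the coaster's centre, where up to 26 mm would still be wholly on. The top picture shows the tin, hammer, brush, last and look-alikes not visibly moved, except that the arm hid the glue brush; that shows undisturbed in the side picture.
- **What disagreed:**
  - The cameras differed by 2 to 5 mm on where the cap and coaster were.
  - The wrist camera alone put the cap's top at 147 to 149 mm against the stated 157 mm. The top and side views together gave 156 mm.
  - I settled the cap's position by viewing it at two wrist angles 88° apart, and the grip then came out centred.

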